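# Slide the mounting plate under the bridge of the drill jig

## Robot

A 7-joint arm with a two-finger parallel gripper is mounted at the origin on the work surface. World frame = base frame: x ahead of the robot, y to its left, z up, the work surface at z = 0. Lengths are in mm, angles in rad, forces in N, time in s.
With the tool pointing down it reaches from about 400 to 875 mm from the base axis. Payload 6.5 kg.
Tool frame: the origin (TCP) lies between the finger pads; the fingertips stand robot.tip_extent ahead of it and the grasp point (between the pads) lies 6 mm ahead of it (robot.tip_extent is the distance from the TCP to the fingertips, in mm); z points along the fingers, y is the line along which they close (so a half turn about z gives the same grasp; the last joint's range is limited). The gripper opens to 85 mm and grips with 20 to 120 N. Pads are 22 mm wide; open, the fingers measure 114 mm over their backs; the gripper's body (76 mm by 85 mm) begins 54 mm behind the grasp point. The pads swing forward as they close: fully open they stand 13 mm farther back than shut.
Start: joints at [1.2, 0.536, -0.004, 1.538, 0.003, 1.067, -0.071], TCP at [195.063, -620.033, 256.29] pointing down, gripper open.
Joint ranges: [-2.7, 2.7], [-0.37, 2.16], [-1.27, 1.26], [0.24, 2.4], [-1.31, 4.45], [0.19, 1.91], [-2.76, 2.76]. Speed limits (rad/s): [2.39, 2.39, 3.14, 3.14, 3.14, 3.14, 3.14].

## Interface

Orientations are given as a unit quaternion [x, y, z, w].
In Python, from rig import robot, imaging, spotter gives the robot as it stands.
- The arm moves only by the tool apply_moves, never from a script. Its argument "motion" is a list of rows, each a list of 2 entries, a list of its own where there are three numbers: the shift along the tool's x, y, z in m, then the turn, a rotation vector about the tool's x, y, z in degrees. In form: [[[tx, ty, tz], [ax, ay, az]], ...]. A call has 1 to 12 rows; each row shifts and turns the commanded pose from where the row before left it, along the tool's axes as they then stand; what a row does not reach is not made up. A row lasts 1/8 s, in which the tool goes at most 62.5 mm and 10.7 degrees, less where a joint would pass 70% of its speed; a pose out of reach is approached as far as the arm can. A call with a gripper value outside its range is refused whole. "gripper" is the closure, from -1 (fully open) to 1 (shut), so that 0 is half open, set as the call begins (left out, the last holds). The fingers move at their own pace and stop on an object; "grip_force" is the grip in N (left out, the last holds). Time passes only in rows, so rows that do not move let the fingers close. It gives the time, the measured TCP pose, the force, the opening and the grip force at its end, in the units of the state.
- robot.observe(): the state, without advancing time (a new reading comes with each control period).
- imaging.get_image(name): name is "scene" or "side" or "wrist"; returns (picture, depth): 480x640x3 uint8, red, green, blue; 480x640 float32, mm along the optical axis (not along the pixel's ray), 0 where there is no reading.
- imaging.camera_info(name): a dict with "K" (3x3 intrinsics, pixels), "cam_to_world" (4x4, takes a point from camera to world coordinates). Camera axes: x right, y down, z forward; pixel columns grow to the right and rows downward; lengths in mm; the calibration is good to about 2 mm. A picture is of the moment at which its call begins: read the wrist's pose just before it. camera_info takes no time and is no camera call; for the wrist camera it gives the pose at the moment of the call.
- robot.hand_in(): hands the job in; it is judged then, once.
Trained networks look in the newest picture that a camera, given by its name, has taken for a name from the list of things; names that differ only in an ending like _2 or _b are one class to them, and where a whole thing is asked for, a point or a joint stands for the part that bears it (a point fixed in the world has none). Each returns a list of dicts, best first, with "confidence" (0 to 1); they miss things now and then, are a little off and sometimes report something else, mostly with a low value. They report only what shows in the picture. A call takes as long as a camera call. They do not tell look-alikes from the thing itself.
- spotter.boxes_of(camera, target): "xy" ([column, row] in pixels, amid what is visible of it).
- spotter.place_of(camera, target): "xy" ([column, row] in pixels: a listed point, or the origin of a listed thing).
The state is a dict: "clock": time; "joints": joint angles; "joint_velocities": joint speeds; "joint_torque": joint torques, N m; "eef_pos": TCP position; "eef_rot": TCP orientation; "contact_force": force on the tool from outside, world axes, zero at the start; "torque": the same for the moment, N m; "finger_gap": finger opening in mm; "finger_force": force on a finger pad.
Only numpy, scipy, OpenCV 4.12 (cv2) and the standard library are available. Lean on these libraries where they do the work, as an engineer would, in place of code of your own. Each camera call takes 0.05 s, during which the arm holds its last target. There are 200 camera calls.

## Task

Push the flat aluminium plate along the bench, in through the flared mouth of the drill jig and under its low bridge, until its leading short edge is fully home and square against the stop at the far end. Only push it with the fingers: keep it flat on the bench, do not lift or tip it, and leave the other things on the bench where they are.

Things in the scene. Friction and masses are not known exactly. Their poses are not given: they have to be found in the camera images.
- plate: loose flat aluminium plate, 96 mm (its x) x 160 mm (its y) x 12 mm thick, about 0.45 kg, too wide to grasp, lying flat to the right (-y) of the jig, 30 to 80 mm out of line with it towards the jig's +x side and turned up to 0.35 rad from the jig's y. Origin: centre of its underside, z up. A half turn makes no difference. Slides with moderate friction
- jig: drill jig fixed to the bench, a steel frame open at its -y end; the plate goes in along its +y. Origin: on the bench under the middle of the bridge, z up. Two straight rails 15.5 mm high, inner faces at x = -52 and +52 mm, outer 66, run from y = -70 mm to the stop. With the plate home, its origin is at x = 0, y = -20 mm and its trailing edge at y = -100 mm here, its y along the jig's y
- jig_mouth (a point): middle of the jig's mouth, on the bench, at y = -105 mm in the jig's frame: from y = -70 mm out to here the rails flare to an inner half-width of about 64 mm (outer 75). Axes as the jig's
- jig_bridge (a point): middle of the underside of the dark bridge, 15.5 mm above the bench (3.5 mm over the plate). The bridge spans the rails from y = -25 to +25 mm in the jig's frame; its top is 28.5 mm high, with two knobs and a brass bushing up to 40.5 mm. Axes as the jig's
- jig_stop (a point): foot of the stop bar's inner face, mid-width, on the bench, at y = +60 mm in the jig's frame; the bar is 15.5 mm high. Axes as the jig's
- bar: solid square steel bar, 30 x 110 x 30 mm high, lying along its own y on the robot's side of the jig; bystander. Origin: centre of its underside
- jar: closed jar with a white cap, 56 mm across, 70 mm high, standing beside the far rail of the jig; bystander. Origin: centre of its underside
- screwdriver: screwdriver lying behind the jig's stop; bystander
- relay: grey relay block, 45 x 30 x 58 mm high, standing on the robot's side, right of the jig; bystander. Origin: centre of its underside
- mug: white mug, 76 mm across, 90 mm high, at the back left; bystander. Origin: centre of its underside
- wrench: wrench lying flat at the back of the bench; bystander
- carton: small cardboard box, 80 x 110 x 50 mm high, left of the jig; bystander. Origin: centre of its underside
Not all that is in view belongs to the job. There is more than one size of the plate; the one meant has the size given above. Several things look just like the jig: the one meant starts nearest to the robot's base.

How it is judged (in metres and radians):
At the end, for the whole second after the job is handed in: the plate lies at rest, flat on the bench, between the rails under the bridge, its leading edge within 3.5 mm of the stop and square to it within 0.05 rad (y of plate in the frame of jig between -0.0235 and -0.015 m and x of plate in the frame of jig between -0.007 and 0.007 m and angle between the y axis of plate and the y axis of jig, either way round below 0.05 rad and angle between plate's own z axis and vertical below 0.03 rad and height (world z) of plate below 0.003 m and linear speed of plate below 0.01 m/s); the robot touches nothing.
It fails at once if the plate is lifted off the bench (over 8 mm) (height (world z) of plate above 0.008 m).
It fails at once if the plate is tipped (over 0.12 rad) (angle between plate's own z axis and vertical above 0.12 rad).
It fails at once if another thing on the bench is disturbed (moved over 20 mm) (distance of any of bar, jar, screwdriver, relay, mug, wrench, carton from where it was at the start of the episode above 0.02 m).
It also fails if it takes over 54 s, if anything falls off the work surface, if the arm or the gripper's body presses on something with over 40 N, if the wrist force passes 120 N, or if a joint passes its speed limit or range.

## Working session

There is one attempt and no reset: what is moved stays moved. The work goes in short steps, Python scripts to look and compute and a tool call to move; the robot and the scene stay as the last step left them, time stands still between calls to the robot, and variables do not carry over. Pictures are saved under pics/ and viewed, at most 10 in all, crops included, and the job is handed in when it is done.

Besides the shell and the picture viewer there is one more tool, called by a JSON object that holds its "op" and its "data". apply_moves: Moves the arm, as the interface text tells. Its arguments: {"type":"object","properties":{"motion":{"type":"array","items":{"type":"array"}},"gripper":{"type":"number"},"grip_force":{"type":"number"}},"required":["motion"]}

```bash
ls; mkdir -p pics
cat > h.py <<'E'
from rig import robot, imaging, spotter
import numpy as np, cv2
def shot(n,f):
    p,d=imaging.get_image(n); cv2.imwrite('pics/'+f,p[:,:,::-1]); np.savez('pics/'+f+'.npz',p=p,d=d,K=imaging.camera_info(n)['K'],T=imaging.camera_info(n)['cam_to_world']); return p,d
def ray(n,xy,z=0,ci=None):
    ci=ci or imaging.camera_info(n); K=np.array(ci['K']);T=np.array(ci['cam_to_world'])
    r=T[:3,:3]@np.linalg.solve(K,[xy[0],xy[1],1]); o=T[:3,3]
    return o+r*(z-o[2])/r[2]
E
python3 - <<'E'
from h import *
s=robot.observe(); print(s['clock'],s['eef_pos'],s['eef_rot'],s['contact_force'],robot.tip_extent)
for n in ['scene','side']:
    shot(n,n+'1.png')
    print(n,np.round(imaging.camera_info(n)['cam_to_world'],2).tolist())
    for t,z in [('plate',0),('jig',0),('jig_mouth',0),('jig_bridge',15.5),('jig_stop',0),('relay',0),('bar',0),('jar',0)]:
        for q in spotter.place_of(n,t)[:4]: print(n,t,round(q['confidence'],2),np.round(q['xy']),np.round(ray(n,q['xy'],z)))
E
```

```text
pics
0.0 [ 194.86873062 -619.48225274  255.41109821] [ 9.88403438e-01  1.51848309e-01 -2.01106271e-04 -8.32826582e-04] [-0.42915627 -0.70085239 -0.53233373] 25.0
scene [[0.82, 0.38, -0.43, 998.63], [0.57, -0.56, 0.6, -600.63], [-0.01, -0.74, -0.68, 695.87], [0.0, 0.0, 0.0, 1.0]]
scene plate 0.84 [296. 371.] [ 717. -290.   -0.]
scene jig 0.89 [326. 216.] [522.  88.   0.]
scene jig 0.7 [123. 369.] [ 464. -458.    0.]
scene jig_mouth 0.58 [326. 215.] [519.  91.   0.]
scene jig_bridge 0.71 [274. 284.] [ 567. -165.   16.]
scene jig_bridge 0.7 [329. 213.] [532.  87.  16.]
scene jig_bridge 0.67 [120. 363.] [ 462. -457.   16.]
scene jig_stop 0.93 [154. 349.] [ 475. -400.    0.]
scene jig_stop 0.89 [338. 201.] [512. 156.   0.]
scene relay 0.64 [417. 263.] [775.  67.   0.]
scene bar 0.64 [284. 197.] [389.  92.   0.]
scene jar 0.77 [368. 229.] [629. 104.   0.]
side [[-0.81, -0.46, 0.38, 95.0], [-0.59, 0.6, -0.53, 669.51], [0.02, -0.65, -0.76, 1021.38], [0.0, 0.0, 0.0, 1.0]]
side plate 0.93 [363. 220.] [ 559. -154.   -0.]
side plate 0.82 [343. 166.] [ 708. -284.    0.]
side jig 0.64 [317. 298.] [511.  92.  -0.]
side jig 0.57 [459. 166.] [ 465. -472.    0.]
side jig_bridge 0.97 [458. 163.] [ 464. -462.   15.]
side jig_bridge 0.72 [312. 293.] [521.  98.  16.]
side jig_bridge 0.63 [268. 272.] [632. 112.  15.]
side jig_bridge 0.59 [301. 313.] [510. 151.  16.]
side jig_stop 0.84 [446. 181.] [ 465. -399.    0.]
side jig_stop 0.6 [301. 314.] [514. 146.   0.]
side relay 0.9 [402. 267.] [409. -91.   0.]
side bar 0.91 [365. 333.] [380. 104.   0.]
side bar 0.17 [318. 295.] [514.  84.   0.]
side jar 0.94 [268. 273.] [639. 106.  -0.]
```

View pics/scene1.png

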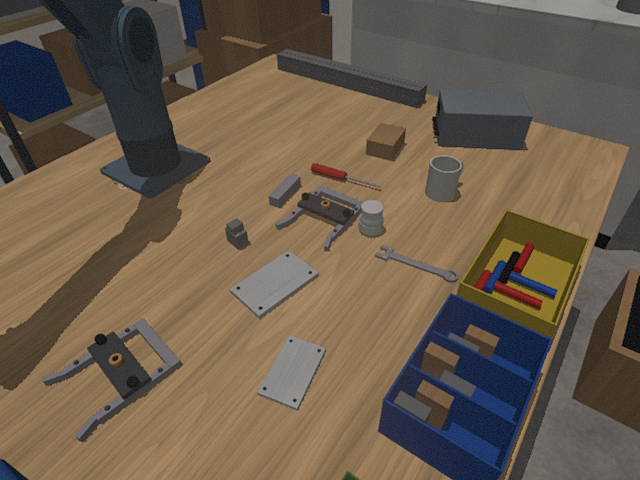

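View pics/side1.png

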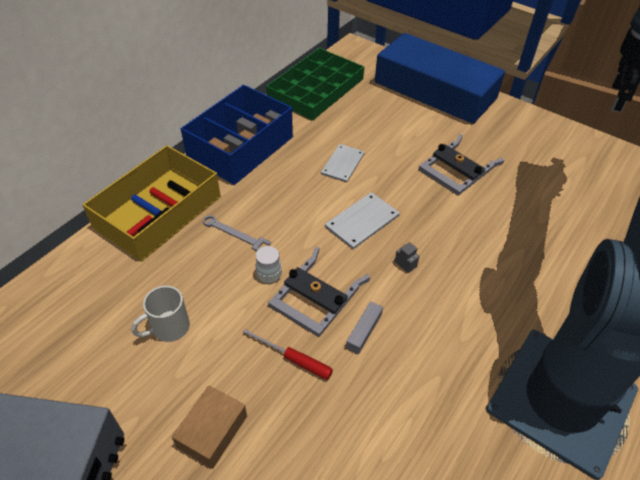

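The scene picture shows two plates: a large one at (275,283) and a small one at (293,372). It also shows two jigs, at (326,208), about 520 mm from the base, and at (115,362), about 650 mm. The large plate and the nearer jig match the description. Next I'll measure them in a rectified close crop.

```bash
cat >> h.py <<'E'
X0,X1,Y0,Y1,S=330,700,-270,190,1.7   # ortho: col = (Y1-y)*S, row=(X1-x)*S
def ortho(p,K,T,z):
    W,H=int((Y1-Y0)*S),int((X1-X0)*S)
    c,r=np.meshgrid(np.arange(W),np.arange(H)); P=np.stack([X1-r/S,Y1-c/S,np.full(c.shape,float(z)),np.ones(c.shape)],-1)
    q=(P@np.linalg.inv(T).T)[...,:3]@np.array(K).T
    return cv2.remap(p,(q[...,0]/q[...,2]).astype('f4'),(q[...,1]/q[...,2]).astype('f4'),cv2.INTER_LINEAR)
def cloud(d,K,T):
    v,u=np.mgrid[:480,:640]; q=np.stack([u,v,np.ones(u.shape)],-1)@np.linalg.inv(K).T*d[...,None]
    return q@T[:3,:3].T+T[:3,3]
E
python3 - <<'E'
from h import *
o=[]
for n in ['scene','side']:
    a=np.load(f'pics/{n}1.png.npz'); C=cloud(a['d'],a['K'],a['T']); ok=a['d']>0
    m=ok&(C[...,0]>460)&(C[...,0]<660)&(C[...,1]>-260)&(C[...,1]<-50)
    b=m&(C[...,2]<5); print(n,'bench z',np.median(C[b][:,2]),C[b][:,2].std())
    m&=(C[...,2]>7)&(C[...,2]<22); m=cv2.morphologyEx(m.astype('u1'),cv2.MORPH_OPEN,np.ones((3,3)))>0
    P=C[m]; print('plate',len(P),np.median(P[:,2]),cv2.minAreaRect(P[:,:2].astype('f4')))
    o.append(ortho(a['p'],a['K'],a['T'],12))
cv2.imwrite('pics/o_scene.png',o[0][:,:,::-1]);cv2.imwrite('pics/o_side.png',o[1][:,:,::-1]);print(o[0].shape)
E
```

```text
scene bench z 1.192545747867257 1.2791890161029364
plate 2846 13.139188577639516 ((558.0172119140625, -153.47140502929688), (161.42153930664062, 99.31126403808594), 79.81633758544922)
side bench z -0.39014519639681566 2.1456040743638134
plate 1965 11.413013534910078 ((556.9600830078125, -149.92115783691406), (164.15371704101562, 99.03370666503906), 79.49090576171875)
(629, 782, 3)
```

View pics/o_side.png

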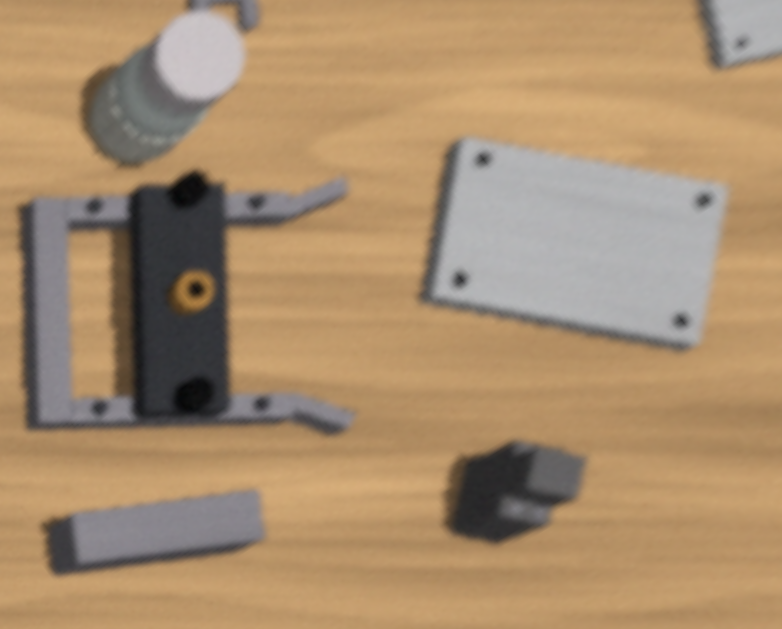

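View pics/o_scene.png

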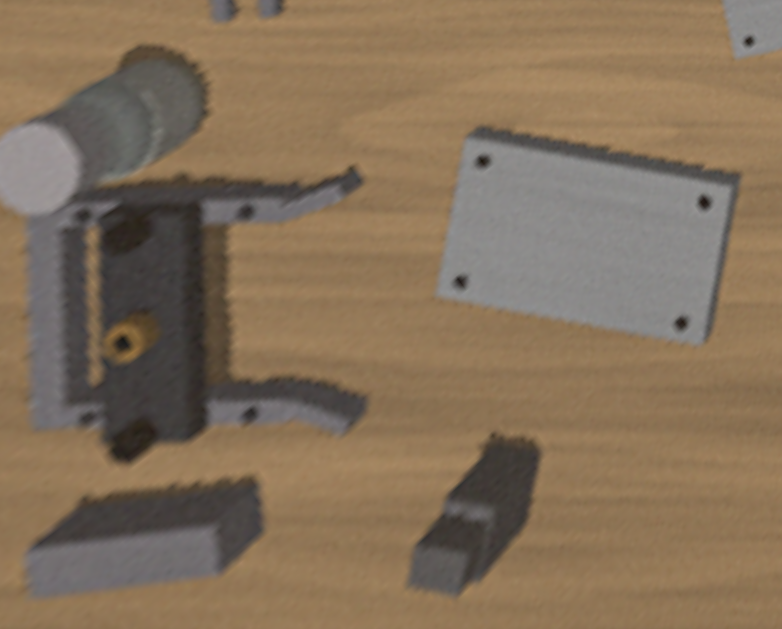

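The rectified crop confirms it: the 160 x 96 plate's holes fall at the same pixels in both views, centred on about (582,241), and the jig is at about (185,307) with its mouth facing the plate. Next I'll work out the jig pose and the first moves.

```bash
cat >> h.py <<'E'
def o2w(n,px,z,zo=12):  # ortho pixel (made at zo) -> world at z
    o=np.array(imaging.camera_info(n)['cam_to_world'])[:3,3]
    P=np.array([X1-px[1]/S,Y1-px[0]/S,zo]); return o+(P-o)*(z-o[2])/(P[2]-o[2])
E
python3 - <<'E'
from h import *
H={'side':[(95,205),(256,201),(98,407),(262,403)],'scene':[(84,215),(246,211),(87,418),(250,412)]}
M=[];E=[]
for n in H:
    W=np.array([o2w(n,p,15.5)[:2] for p in H[n]]); M.append(W); print(n,np.round(W,1).tolist(),W.mean(0))
    ys=[W[0]-W[1],W[2]-W[3]]; print([-np.arctan2(v[0],v[1]) if 0 else np.arctan2(-v[0],v[1]) for v in ys], [np.arctan2(v[1],v[0]) for v in (W[0]-W[2],W[1]-W[3])])
print('stop inner top',o2w('side',(70,304),15.5)[:2],o2w('scene',(66,314),15.5)[:2])
print('bridge edges top', [o2w('side',(c,304),28.5)[1] for c in (134,225)],[o2w('scene',(c,320),28.5)[1] for c in (104,189)])
s=robot.observe();print(s['eef_pos'],s['eef_rot'],s['joints'])
E
```

```text
side [[577.7, 136.0], [580.1, 41.6], [459.3, 134.2], [461.7, 38.1]] [519.69872011  87.46642426]
[np.float64(0.024839610504088623), np.float64(0.024385409172718277)] [np.float64(0.01485039337907962), np.float64(0.02969423960690971)]
scene [[575.7, 136.8], [578.0, 42.0], [456.9, 135.0], [460.4, 39.6]] [517.76782998  88.36734916]
[np.float64(0.024686342055600708), np.float64(0.03679320414648755)] [np.float64(0.01477724940749212), np.float64(0.019897871073140404)]
stop inner top [519.69872011 150.62899988] [517.76782998 147.32874017]
bridge edges top [np.float64(120.30337988058), np.float64(67.6489980000822)] [np.float64(111.22355088228016), np.float64(62.42992905786707)]
[ 195.04245871 -620.04144599  256.29601782] [ 9.88408317e-01  1.51818966e-01 -2.08076101e-05  6.73495560e-06] [ 1.19982177  0.5363942  -0.00439213  1.53789415  0.00261229  1.06730603
 -0.07119361]
```

{"op": "apply_moves", "data": {"motion": [[[0,0,0],[0,0,8.05]],[[0,0,0],[0,0,8.05]],[[0.0388,-0.0381,0],[0,0,0]],[[0.0388,-0.0381,0],[0,0,0]],[[0.0388,-0.0381,0],[0,0,0]],[[0.0388,-0.0381,0],[0,0,0]],[[0.0388,-0.0381,0],[0,0,0]],[[0.0388,-0.0381,0],[0,0,0]],[[0.0388,-0.0381,0],[0,0,0]],[[0.0388,-0.0381,0],[0,0,0]],[[0.0388,-0.0381,0],[0,0,0]],[[0.0388,-0.0381,0],[0,0,0]]], "gripper": -1}}

```text
clock: 2.4
eef_pos: [575.0, -228.7, 256.5]
eef_rot: [1.0, 0.012, 0.0, 0.0]
contact_force: [0.7, -0.5, 0.2]
finger_gap: 85.2
finger_force: 0.0
```

{"op": "apply_moves", "data": {"motion": [[[0.0256,-0.024,0],[0,0,0]],[[0.0256,-0.024,0],[0,0,0]],[[0.0256,-0.024,0],[0,0,0]],[[0,0,0.05],[0,0,0]],[[0,0,0.05],[0,0,0]],[[0,0,0.05],[0,0,0]],[[0,0,0.04],[0,0,0]],[[0,0,0.02],[0,0,0]],[[0,0,0],[0,0,0]],[[0,0,0],[0,0,0]]]}}

```text
clock: 3.65
eef_pos: [650.4, -156.4, 48.1]
eef_rot: [1.0, 0.012, 0.001, 0.0]
contact_force: [0.3, -0.5, 0.7]
finger_gap: 85.7
finger_force: 0.0
```

Run:
```python
from h import *
s=robot.observe(); print(s['clock'],s['eef_pos'],s['contact_force'],robot.tip_extent,s['joints'])
shot('wrist','w1.png')
a=[]
for n in ('scene',):
    p,d=shot(n,n+'2.png'); ci=imaging.camera_info(n); a.append(ortho(p,ci['K'],np.array(ci['cam_to_world']),12))
w=cv2.imread('pics/w1.png'); cv2.imwrite('pics/c2.png',np.vstack([cv2.resize(w,(400,300)),cv2.resize(a[0][:,:,::-1],(400,300))]))
```

```text
3.65 [ 650.36895832 -156.40723494   48.14333752] [ 0.28292654 -0.48863249  0.66164427] 25.0 [ 0.22358782  0.82414729 -0.08203238  1.58718386  0.09034438  0.7309662
 -1.44646251]
```

View pics/c2.png

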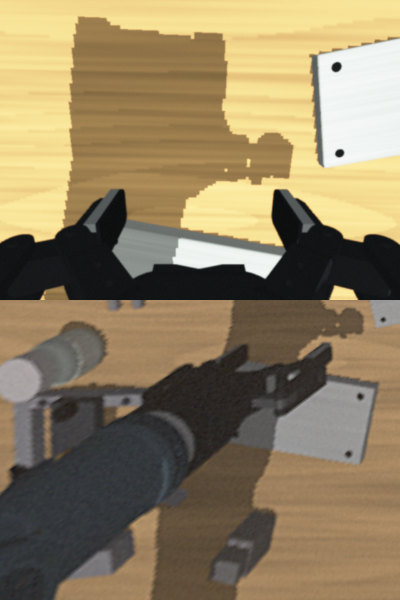

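The wrist view shows both fingertips over bare bench, clear of the plate's +x edge. I'll go down to pushing height.

{"op": "apply_moves", "data": {"motion": [[[0,0,0.008],[0,0,0]],[[0,0,0.006],[0,0,0]],[[0,0,0.004],[0,0,0]],[[0,0,0],[0,0,0]],[[0,0,0],[0,0,0]]]}}

```text
clock: 4.38
eef_pos: [649.0, -156.1, 28.3]
eef_rot: [1.0, 0.012, 0.0, 0.0]
contact_force: [0.0, 0.5, 0.2]
finger_gap: 85.1
finger_force: 0.0
```

Run:
```python
from h import *
p,d=imaging.get_image('wrist'); ci=imaging.camera_info('wrist'); C=cloud(d,np.array(ci['K']),np.array(ci['cam_to_world']))
m=(d>0)&(abs(C[...,0]-650)<40)&(abs(C[...,1]+156)<75)
# finger tips: lowest points in the two finger pixel regions
for u0,u1 in((165,202),(435,475)):
    P=C[300:380,u0:u1].reshape(-1,3); P=P[(P[:,2]>-5)&(P[:,2]<60)]
    f=P[P[:,2]>3]; print(np.round(np.percentile(f,[1,5,50,95],axis=0),1).tolist())
print(robot.observe()['eef_pos'])
```

```text
[[616.0, -112.7, 4.8], [639.7, -112.5, 20.5], [653.3, -112.0, 34.4], [659.5, -106.9, 49.3]]
[[640.0, -203.6, 18.6], [642.4, -202.1, 21.0], [655.8, -197.6, 35.1], [661.6, -197.1, 50.4]]
[ 649.09591901 -156.11247569   28.43724742]
```

{"op": "apply_moves", "data": {"motion": [[[0,0,0.003],[0,0,0]],[[0,0,0.003],[0,0,0]],[[0,0,0],[0,0,0]]]}}

```text
clock: 4.8
eef_pos: [648.6, -156.0, 21.9]
eef_rot: [1.0, 0.012, -0.0, -0.0]
contact_force: [-0.3, -0.1, 0.2]
finger_gap: 85.6
finger_force: 0.0
```

{"op": "apply_moves", "data": {"motion": [[[0,0,0.0025],[0,0,0]],[[0,0,0.0025],[0,0,0]],[[0,0,0],[0,0,0]]]}}

```text
clock: 5.18
eef_pos: [648.7, -156.0, 17.0]
eef_rot: [1.0, 0.012, -0.0, -0.0]
contact_force: [-0.1, -0.0, -0.1]
finger_gap: 85.4
finger_force: 0.0
```

{"op": "apply_moves", "data": {"motion": [[[-0.005,0,0],[0,0,0]],[[-0.005,0,0],[0,0,0]],[[-0.005,0,0],[0,0,0]],[[-0.005,0,0],[0,0,0]],[[-0.005,0,0],[0,0,0]],[[-0.005,0,0],[0,0,0]],[[-0.005,0,0],[0,0,0]],[[-0.005,0,0],[0,0,0]],[[-0.005,0,0],[0,0,0]],[[-0.003,0,0],[0,0,0]],[[0,0,0],[0,0,0]]]}}

```text
clock: 6.55
eef_pos: [600.5, -157.3, 17.2]
eef_rot: [1.0, 0.012, -0.0, 0.0]
contact_force: [0.7, 0.4, 0.1]
finger_gap: 85.3
finger_force: 0.3
```

```bash
cat >> h.py <<'E'
J=np.array([518.7,89.]);TH=0.024
def plate(n,show=False):
    """rectangle of the plate's top from image brightness: returns minAreaRect of light grey blob in ortho at z=12, in jig frame"""
    p,d=imaging.get_image(n); ci=imaging.camera_info(n); T=np.array(ci['cam_to_world']); C=cloud(d,np.array(ci['K']),T)
    hsv=cv2.cvtColor(p,cv2.COLOR_RGB2HSV)
    m=(d>0)&(hsv[...,1]<45)&(hsv[...,2]>90)&(C[...,2]>7)&(C[...,2]<17.5)&(C[...,0]>440)&(C[...,0]<640)&(C[...,1]>-290)&(C[...,1]<-20)
    k,l,st,_=cv2.connectedComponentsWithStats(cv2.morphologyEx(m.astype('u1'),cv2.MORPH_OPEN,np.ones((3,3))))
    i=1+np.argmax(st[1:,4]); P=C[l==i][:,:2]; c,s=np.cos(TH),np.sin(TH); Q=(P-J)@np.array([[c,-s],[s,c]])
    r=cv2.minAreaRect(Q.astype('f4')); print(n,len(P),'jig frame',r, 'x',np.percentile(Q[:,0],[.5,99.5]),'y',np.percentile(Q[:,1],[.5,99.5])); return p,d
E
python3 - <<'E'
from h import *
for n in('scene','side'): plate(n)
E
```

```text
scene 1279 jig frame ((13.68143081665039, -274.8547668457031), (114.58891296386719, 96.1380844116211), 87.03089141845703) x [-34.31551288  58.85866779] y [-332.88928817 -218.81530259]
side 1875 jig frame ((13.316047668457031, -249.552490234375), (165.2473602294922, 97.51832580566406), 87.36864471435547) x [-36.6313878   61.38547161] y [-328.19035067 -168.59189744]
```

{"op": "apply_moves", "data": {"motion": [[[-0.004,0,0],[0,0,0]],[[-0.004,0,0],[0,0,0]],[[-0.004,0,0],[0,0,0]],[[-0.003,0,0],[0,0,0]],[[0,0,0],[0,0,0]],[[0,0,0],[0,0,0]]]}}

```text
clock: 7.4
eef_pos: [585.5, -157.7, 17.2]
eef_rot: [1.0, 0.012, -0.0, 0.0]
contact_force: [0.7, -0.1, -0.5]
finger_gap: 85.7
finger_force: 0.0
```

Run:
```python
from h import *
for n in('scene','side'): plate(n)
```

```text
scene 1232 jig frame ((1.142364501953125, -275.97674560546875), (95.61404418945312, 118.29657745361328), 0.7389535307884216) x [-45.57256494  49.08358249] y [-334.19614918 -219.28285665]
side 1890 jig frame ((0.5815963745117188, -252.14596557617188), (165.94317626953125, 97.56085205078125), 89.97738647460938) x [-46.96435623  48.40687576] y [-331.39222084 -171.17786406]
```

{"op": "apply_moves", "data": {"motion": [[[0.015,0,0],[0,0,0]],[[0,0,-0.05],[0,0,0]],[[0,0,-0.05],[0,0,0]],[[0,0,0],[0,0,-10]],[[0,0,0],[0,0,-10]],[[0,0,0],[0,0,-10]],[[0,0,0],[0,0,-10]],[[0,0,0],[0,0,-10]],[[0,0,0],[0,0,-10]],[[0,0,0],[0,0,-10]],[[0,0,0],[0,0,-10]],[[0,0,0],[0,0,-10]]]}}

```text
clock: 9.0
eef_pos: [600.7, -157.4, 117.2]
eef_rot: [0.697, 0.717, -0.0, -0.0]
contact_force: [-0.5, -0.3, -0.2]
finger_gap: 85.6
finger_force: 0.0
```

{"op": "apply_moves", "data": {"motion": [[[-0.028,-0.019,0],[0,0,0]],[[-0.028,-0.019,0],[0,0,0]],[[-0.028,-0.019,0],[0,0,0]],[[-0.028,-0.019,0],[0,0,0]],[[0,0,0],[0,0,0]],[[0,0,0],[0,0,0]]], "gripper": -0.2}}

```text
clock: 9.75
eef_pos: [527.9, -270.4, 117.3]
eef_rot: [0.699, 0.716, 0.0, -0.0]
contact_force: [0.2, -0.3, -0.0]
finger_gap: 50.9
finger_force: 0.0
```

Run:
```python
from h import *
s=robot.observe(); print(s['eef_pos'],s['eef_rot'],robot.tip_extent,s['joints'])
p,d=plate('side'); plate('scene'); cv2.imwrite('pics/s3.png',p[:,:,::-1])
w,_=imaging.get_image('wrist'); cv2.imwrite('pics/c3.png',np.vstack([cv2.resize(w,(400,300)),cv2.resize(p[100:400,150:550],(400,300))])[:,:,::-1])
```

```text
[ 527.92614797 -270.40423019  117.32968659] [ 6.98543483e-01  7.15567542e-01  2.96980807e-04 -8.75890731e-05] 25.0 [ 0.74846696  0.67302402 -0.48368028  1.76627344  0.41314684  0.80459735
  0.08773028]
side 1670 jig frame ((0.6039810180664062, -251.09075927734375), (162.44375610351562, 97.21855163574219), 89.46749114990234) x [-46.61580044  47.89118429] y [-327.02515121 -171.11017594]
scene 1370 jig frame ((2.468486785888672, -221.5938720703125), (94.74530029296875, 99.3199234008789), 88.00666809082031) x [-44.87709547  49.69889732] y [-268.20333669 -175.57893253]
```

View pics/c3.png

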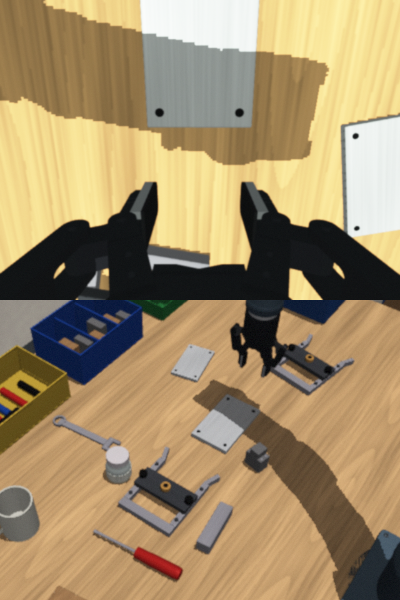

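The wrist view shows the plate straight ahead, its trailing edge at row ~127 and the fingers centred behind it. The side view shows it in line with the mouth. I'll descend behind it.

{"op": "apply_moves", "data": {"motion": [[[0,0,0.04],[0,0,0]],[[0,0,0.03],[0,0,0]],[[0,0,0.014],[0,0,0]],[[0,0,0.005],[0,0,0]],[[0,0,0],[0,0,0]],[[0,0,0],[0,0,0]]]}}

```text
clock: 10.65
eef_pos: [528.4, -271.3, 29.3]
eef_rot: [0.699, 0.715, 0.0, 0.001]
contact_force: [-0.0, -0.4, 0.8]
finger_gap: 51.2
finger_force: 0.0
```

{"op": "apply_moves", "data": {"motion": [[[0,0,0.002],[0,0,0]],[[0,0,0.001],[0,0,0]],[[0,0,0],[0,0,0]]]}}

```text
clock: 11.02
eef_pos: [527.6, -271.1, 25.3]
eef_rot: [0.699, 0.715, -0.0, -0.0]
contact_force: [-0.6, -0.3, 0.3]
finger_gap: 51.7
finger_force: 0.0
```

{"op": "apply_moves", "data": {"motion": [[[0,0,0.002],[0,0,0]],[[0,0,0],[0,0,0]],[[0,0,0],[0,0,0]]]}}

```text
clock: 11.4
eef_pos: [527.6, -271.0, 23.2]
eef_rot: [0.699, 0.715, -0.0, -0.0]
contact_force: [0.2, 0.7, 0.0]
finger_gap: 51.5
finger_force: 0.0
```

{"op": "apply_moves", "data": {"motion": [[[0.006,0,0],[0,0,0]],[[0.006,0,0],[0,0,0]],[[0.006,0,0],[0,0,0]],[[0.006,0,0],[0,0,0]],[[0.006,0,0],[0,0,0]],[[0.006,0,0],[0,0,0]],[[0.006,0,0],[0,0,0]],[[0.006,0,0],[0,0,0]],[[0.006,0,0],[0,0,0]],[[0.006,0,0],[0,0,0]],[[0.006,0,0],[0,0,0]],[[0,0,0],[0,0,0]]]}}

```text
clock: 12.9
eef_pos: [526.1, -203.7, 23.2]
eef_rot: [0.698, 0.716, 0.0, -0.0]
contact_force: [-0.8, 0.3, -1.4]
finger_gap: 51.1
finger_force: 0.0
```

Run:
```python
from h import *
p,d=plate('side'); q,_=plate('scene'); w,_=imaging.get_image('wrist')
print(robot.observe()['contact_force'])
cv2.imwrite('pics/c4.png',np.vstack([cv2.resize(q[150:360,160:440],(400,300)),cv2.resize(p[130:400,190:550],(400,300))])[:,:,::-1])
```

```text
side 1966 jig frame ((1.3023605346679688, -198.48194885253906), (97.34313201904297, 162.99644470214844), 0.815535843372345) x [-46.59529796  48.38024569] y [-277.29998282 -119.36454915]
scene 1305 jig frame ((2.5237770080566406, -170.87332153320312), (96.16578674316406, 96.98802947998047), 0.5176251530647278) x [-44.311933    49.55314498] y [-217.95791291 -123.90414752]
[-0.77128815 -0.3089259   0.35371776]
```

View pics/c4.png

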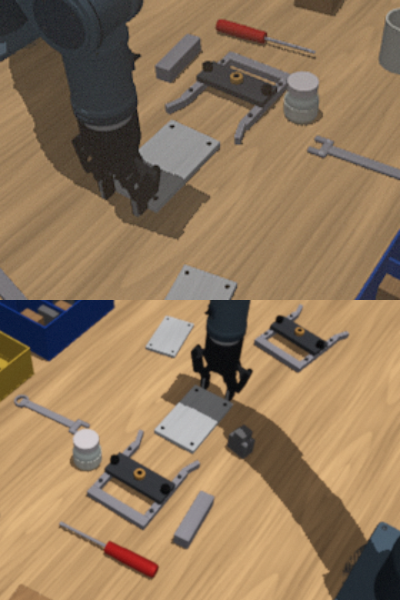

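The plate is square and about 1.5 mm off centre, just short of the mouth, so I'll keep pushing.

{"op": "apply_moves", "data": {"motion": [[[0.006,-0.0001,0],[0,0,0]],[[0.006,-0.0001,0],[0,0,0]],[[0.006,-0.0001,0],[0,0,0]],[[0.006,-0.0001,0],[0,0,0]],[[0.006,-0.0001,0],[0,0,0]],[[0.006,-0.0001,0],[0,0,0]],[[0.006,-0.0001,0],[0,0,0]],[[0.006,-0.0001,0],[0,0,0]],[[0.006,-0.0001,0],[0,0,0]],[[0.006,-0.0001,0],[0,0,0]],[[0.006,0,0],[0,0,0]],[[0,0,0],[0,0,0]]]}}

```text
clock: 14.55
eef_pos: [523.6, -138.0, 23.4]
eef_rot: [0.698, 0.716, 0.0, -0.0]
contact_force: [-0.4, 1.1, -0.6]
finger_gap: 51.5
finger_force: 0.0
```

{"op": "apply_moves", "data": {"motion": [[[0.006,0,0],[0,0,0]],[[0.006,0,0],[0,0,0]],[[0.006,0,0],[0,0,0]],[[0.006,0,0],[0,0,0]],[[0.006,0,0],[0,0,0]],[[0.006,0,0],[0,0,0]],[[0.006,0,0],[0,0,0]],[[0.006,0,0],[0,0,0]],[[0.006,0,0],[0,0,0]],[[0.006,0,0],[0,0,0]],[[0,0,0],[0,0,0]]]}}

```text
clock: 15.92
eef_pos: [522.0, -77.7, 23.2]
eef_rot: [0.698, 0.716, 0.0, -0.0]
contact_force: [-0.4, 0.9, 0.4]
finger_gap: 51.1
finger_force: 0.0
```

Run:
```python
from h import *
s=robot.observe(); print(s['eef_pos'],s['contact_force'])
p,d=plate('side'); q,_=plate('scene')
cv2.imwrite('pics/c5.png',np.vstack([cv2.resize(q[150:330,200:440],(400,300)),cv2.resize(p[190:370,240:480],(400,300))])[:,:,::-1])
```

```text
[522.04607823 -77.67648391  23.23404504] [-0.39633911  0.9345484   0.42697193]
side 532 jig frame ((1.629852294921875, -131.38455200195312), (95.25584411621094, 46.2229118347168), 0.3497484028339386) x [-45.56163454  46.29041125] y [-153.77797481 -108.76519952]Traceback (most recent call last):
  File "<stdin>", line 3, in <module>
  File "h.py", line 28, in plate
    i=1+np.argmax(st[1:,4]); P=C[l==i][:,:2]; c,s=np.cos(TH),np.sin(TH); Q=(P-J)@np.array([[c,-s],[s,c]])
        ~~~~~~~~~^^^^^^^^^^
    return _wrapfunc(a, 'argmax', axis=axis, out=out, **kwds)
    return bound(*args, **kwds)
ValueError: attempt to get argmax of an empty sequence
```

Trailing edge is at y of about -153 mm, x is about 0.4 mm, and the force is low, so it's going in freely. About 53 mm to go.

{"op": "apply_moves", "data": {"motion": [[[0.005,0,0],[0,0,0]],[[0.005,0,0],[0,0,0]],[[0.005,0,0],[0,0,0]],[[0.005,0,0],[0,0,0]],[[0.005,0,0],[0,0,0]],[[0.005,0,0],[0,0,0]],[[0.005,0,0],[0,0,0]],[[0.005,0,0],[0,0,0]],[[0.005,0,0],[0,0,0]],[[0.002,0,0],[0,0,0]],[[0,0,0],[0,0,0]]]}}

```text
clock: 17.4
eef_pos: [521.1, -31.6, 23.4]
eef_rot: [0.698, 0.716, 0.0, -0.0]
contact_force: [0.2, 0.7, -0.6]
finger_gap: 51.3
finger_force: 0.0
```

{"op": "apply_moves", "data": {"motion": [[[0.0015,0,0],[0,0,0]],[[0.0015,0,0],[0,0,0]],[[0,0,0],[0,0,0]]]}}

```text
clock: 17.77
eef_pos: [521.0, -29.4, 23.4]
eef_rot: [0.699, 0.715, -0.0, 0.0]
contact_force: [0.1, -2.6, 1.6]
finger_gap: 51.3
finger_force: 1.4
```

{"op": "apply_moves", "data": {"motion": [[[0.001,0,0],[0,0,0]],[[0.001,0,0],[0,0,0]],[[0,0,0],[0,0,0]]]}}

```text
clock: 18.15
eef_pos: [520.9, -27.1, 23.3]
eef_rot: [0.699, 0.715, 0.0, 0.0]
contact_force: [0.4, -3.1, 2.6]
finger_gap: 51.2
finger_force: 1.7
```

{"op": "apply_moves", "data": {"motion": [[[0.001,0,0],[0,0,0]],[[0.001,0,0],[0,0,0]],[[0,0,0],[0,0,0]]]}}

```text
clock: 18.52
eef_pos: [520.9, -25.0, 23.3]
eef_rot: [0.699, 0.715, 0.0, 0.0]
contact_force: [-0.3, -3.9, 3.4]
finger_gap: 51.2
finger_force: 2.0
```

{"op": "apply_moves", "data": {"motion": [[[0.001,0,0],[0,0,0]],[[0,0,0],[0,0,0]],[[0,0,0],[0,0,0]]]}}

```text
clock: 18.9
eef_pos: [520.8, -24.1, 23.3]
eef_rot: [0.699, 0.716, 0.0, 0.0]
contact_force: [0.4, -6.1, 3.7]
finger_gap: 51.0
finger_force: 2.2
```

Run:
```python
from h import *
s=robot.observe(); print(s['eef_pos'],s['contact_force'])
p,d=imaging.get_image('side')
cv2.imwrite('pics/c6.png',cv2.resize(p[190:370,240:480],(800,600),interpolation=cv2.INTER_CUBIC)[:,:,::-1])
```

```text
[520.83990405 -24.05935742  23.33551174] [ 0.41536493 -6.07392952  3.70834204]
```

View pics/c6.png

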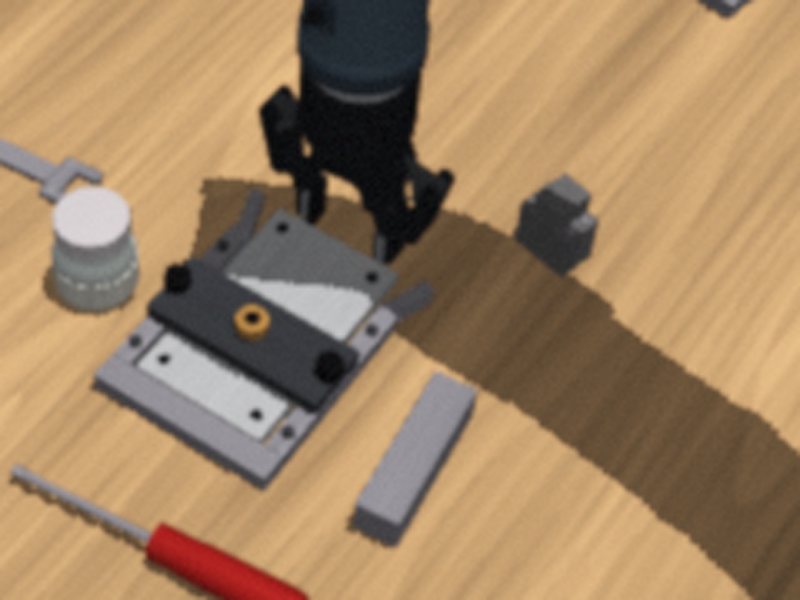

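The crop shows the plate under the bridge, between the rails. Its leading edge (row ~360-435) is almost touching the stop. I'll push on until the force shows it has seated.

{"op": "apply_moves", "data": {"motion": [[[0.001,0,0],[0,0,0]],[[0,0,0],[0,0,0]]]}}

```text
clock: 19.2
eef_pos: [520.8, -23.2, 23.3]
eef_rot: [0.699, 0.715, -0.0, 0.0]
contact_force: [0.7, -3.7, 3.6]
finger_gap: 51.0
finger_force: 2.4
```

{"op": "apply_moves", "data": {"motion": [[[0.001,0,0],[0,0,0]],[[0,0,0],[0,0,0]]]}}

```text
clock: 19.45
eef_pos: [520.7, -22.2, 23.3]
eef_rot: [0.699, 0.715, -0.0, 0.0]
contact_force: [0.8, -4.8, 3.6]
finger_gap: 51.6
finger_force: 2.4
```

{"op": "apply_moves", "data": {"motion": [[[0.001,0,0],[0,0,0]],[[0,0,0],[0,0,0]]]}}

```text
clock: 19.7
eef_pos: [520.7, -21.4, 23.3]
eef_rot: [0.699, 0.715, -0.0, 0.0]
contact_force: [-0.1, -5.1, 3.4]
finger_gap: 51.0
finger_force: 2.6
```

{"op": "apply_moves", "data": {"motion": [[[0.001,0,0],[0,0,0]],[[0,0,0],[0,0,0]]]}}

```text
clock: 19.95
eef_pos: [520.7, -21.3, 23.3]
eef_rot: [0.699, 0.715, -0.001, 0.0]
contact_force: [1.4, -8.3, 4.6]
finger_gap: 51.3
finger_force: 3.7
```

{"op": "apply_moves", "data": {"motion": [[[0.001,0,0],[0,0,0]],[[0,0,0],[0,0,0]]]}}

```text
clock: 20.2
eef_pos: [520.7, -21.2, 23.3]
eef_rot: [0.699, 0.715, -0.001, 0.001]
contact_force: [0.3, -9.3, 4.5]
finger_gap: 51.6
finger_force: 4.8
```

Run:
```python
from h import *
a=np.load('pics/side1.png.npz'); p,d=imaging.get_image('side'); ci=imaging.camera_info('side'); T=np.array(ci['cam_to_world'])
o=ortho(p,ci['K'],T,12)
cv2.imwrite('pics/c7.png',cv2.resize(o[170:440,0:360],(800,600),interpolation=cv2.INTER_CUBIC)[:,:,::-1])
hsv=cv2.cvtColor(o,cv2.COLOR_RGB2HSV)
for r in (240,270,300,330,360,380): print(r,o[r,55:85:2].mean(1).astype(int).tolist(),'|',o[r,245:330:5].mean(1).astype(int).tolist())
print(robot.observe()['eef_pos'],robot.observe()['contact_force'],robot.observe()['torque'])
```

```text
240 [149, 148, 148, 148, 150, 156, 168, 179, 187, 192, 195, 196, 195, 187, 177] | [96, 97, 98, 96, 97, 96, 97, 99, 97, 98, 98, 97, 85, 46, 33, 58, 88]
270 [151, 150, 148, 150, 154, 157, 165, 175, 185, 189, 192, 193, 194, 193, 193] | [106, 96, 95, 95, 95, 95, 96, 97, 96, 97, 94, 97, 97, 97, 98, 97, 97]
300 [151, 151, 151, 152, 152, 155, 160, 173, 184, 191, 194, 195, 196, 196, 195] | [193, 188, 173, 122, 106, 99, 97, 96, 97, 98, 98, 97, 97, 99, 99, 97, 98]
330 [150, 151, 151, 151, 151, 154, 157, 163, 175, 186, 192, 196, 198, 198, 197] | [194, 194, 192, 193, 193, 188, 159, 112, 97, 96, 97, 97, 97, 96, 95, 98, 97]
360 [151, 150, 150, 151, 152, 153, 158, 165, 174, 183, 191, 193, 194, 194, 190] | [193, 193, 192, 191, 192, 191, 191, 190, 178, 144, 103, 95, 94, 73, 44, 44, 74]
380 [151, 151, 152, 151, 152, 153, 157, 163, 173, 182, 190, 194, 196, 196, 195] | [191, 189, 187, 186, 186, 189, 190, 185, 172, 134, 98, 94, 95, 95, 96, 91, 91]
[520.70727147 -21.25147841  23.29868208] [ 1.05488035 -9.22774967  4.13704018] [-2.00176999 -0.14796094  0.06306476]
```

View pics/c7.png

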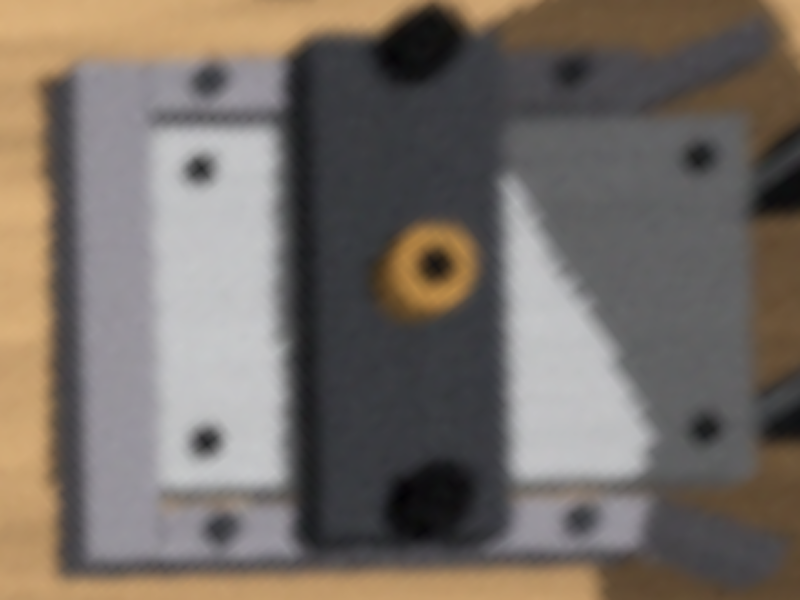

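The TCP has stopped at -21.3 with the force rising, and the crop shows no gap at the stop (col ~150-158), square. I'll press once more to seat it, then back off straight and lift.

{"op": "apply_moves", "data": {"motion": [[[0.001,0,0],[0,0,0]],[[0.001,0,0],[0,0,0]],[[0,0,0],[0,0,0]],[[0,0,0],[0,0,0]]]}}

```text
clock: 20.75
eef_pos: [520.7, -21.2, 23.3]
eef_rot: [0.699, 0.715, -0.002, 0.001]
contact_force: [1.0, -13.0, 5.3]
finger_gap: 51.0
finger_force: 6.9
```

{"op": "apply_moves", "data": {"motion": [[[-0.005,0,0],[0,0,0]],[[-0.015,0,0],[0,0,0]],[[-0.025,0,0],[0,0,0]],[[-0.01,0,-0.03],[0,0,0]],[[0,0,-0.05],[0,0,0]],[[0,0,-0.05],[0,0,0]],[[-0.03,0,0],[0,0,0]],[[0,0,0],[0,0,0]]]}}

```text
clock: 21.75
eef_pos: [522.3, -104.6, 153.3]
eef_rot: [0.7, 0.714, -0.0, 0.0]
contact_force: [-0.4, -0.2, -1.7]
finger_gap: 51.4
finger_force: 0.0
```

Run:
```python
from h import *
p,d=imaging.get_image('side'); ci=imaging.camera_info('side'); T=np.array(ci['cam_to_world'])
o=ortho(p,ci['K'],T,12)
cv2.imwrite('pics/c8.png',cv2.resize(o[170:440,0:360],(800,600),interpolation=cv2.INTER_CUBIC)[:,:,::-1])
```

```text
(no output)
```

View pics/c8.png

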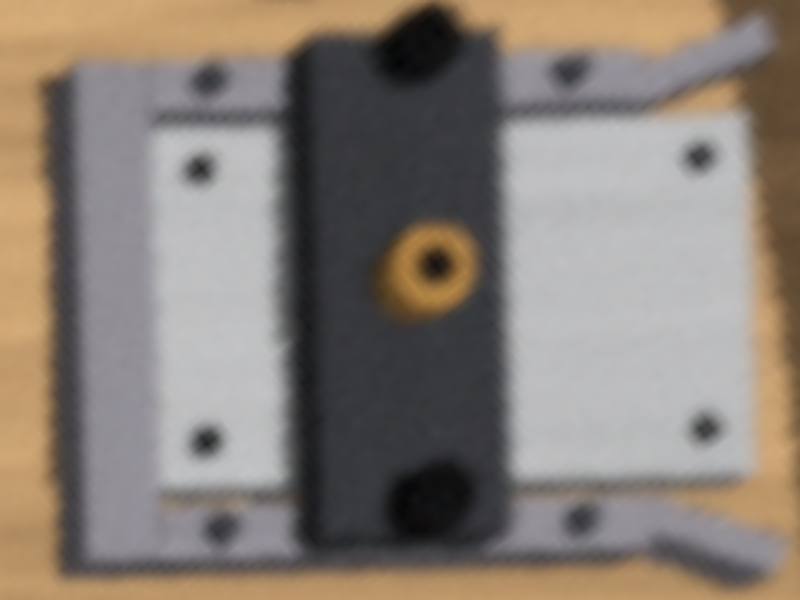

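The plate stayed where I left it: leading edge flush with the stop (col ~150-158), parallel to the rails, arm clear. Handing in.

```bash
python3 -c "
from rig import robot
print(robot.hand_in())"
```

```text
the job is handed in; nothing more can be done
None
```

The plate is pushed home in the nearer jig: the last picture shows it flush and square against the stop, with the arm clear, and the job was handed in at about 22 s with no verdict returned.

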